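# Pulse the hair clips in the jewellery polisher

### The job

Give the hair clips in the jewellery polisher a short pulse: first turn its dial clockwise until it clicks out of off to on, then set the lid into the cup with its two lugs through the two gaps in the steel rim until it is fully down. Turn the lid clockwise against its return spring half of the way to the lock, where its grip bar points at the long middle marks, and finish while still holding it there; it must never click into the lock. Leave the other things on the shelf alone.

Things in the scene. Friction and masses are not known exactly. Their poses are not given: they have to be found in the camera images.
- dial_grip (a point): Middle of the straight grip bar (42 mm long, 12 wide, 29 high) of the grey dial on the deck of the polisher, a white machine 150 x 250 mm, 60 mm high, fixed to the shelf. The point is 82 mm above the shelf, 14 mm above the bar's foot on the round skirt (diameter 44 mm), 22 mm above the deck. x runs along the bar and turns with the dial, z is up; the dial turns about the vertical through it.
- dial (a joint): Angle of the dial in rad: 0 at off, grows clockwise seen from above, ends at 1.05 (on). A ball detent resists with up to about 0.15 N m from 0.25 to 0.53, then throws the dial on to about 0.8 or more, where it stays.
- collar (a point): Centre of the steel rim of the polisher's round cup, level with the rim's top, 105 mm above the shelf, 135 mm from the dial's axis. Rim: outer diameter 116 mm, opening 80 mm, with two opposite gaps for the lid's lugs, 21 mm wide, on the +x and -x sides, out to 95 mm diameter. z is up. Raised marks: short at each gap (open), long 0.75 rad clockwise (half), short 1.45 rad clockwise (locked).
- lid_switch (a joint): Angle in rad of the sprung ring under the rim that the lugs push: 0 at rest, grows clockwise from above. With the lugs' play, a lid turned by A from the middle of the gaps gives about A - 0.085. The spring takes 0.06 N m at 0, 0.10 at 0.7, and turns the lid back if let go. The lock is felt from 1.15 and clicks at 1.25; 0.5 to 0.9 is the half-way range.
- lid_grip (a point): Middle of the grey grip bar (84 mm long, 14 wide, 32 high) on the loose white lid (0.1 to 0.2 kg), 16 mm above the top of its disc (diameter 98, 5 thick) and 37 mm above the bottom of its plug (diameter 75, 16 deep), on which it stands. Lugs 14 mm wide, 6 high, out to 45 mm from the axis, lie below the bar's two ends. x runs along the bar, z is up. Fully down, this point is 21 mm above the rim.
- clip_bowl: Bystander: small stainless steel bowl of hair clips, 108 mm across, 42 mm high, loose; origin at the middle of its underside.
- scent_bottle: Bystander: capped glass bottle, 62 mm across, 140 mm high, loose; origin at the middle of its underside.
- comb: Bystander: brown comb, 180 x 37 x 5 mm, lying loose; origin near the middle of its underside, x along it.
- tier_low: Bystander: lower of two clear plastic trinket trays stacked behind the polisher, each 100 x 200 mm, together 85 mm high, loose; origin at the middle of its underside.
- tier_high: Bystander: the upper of the two trinket trays, loose; origin at the middle of its underside.
- cream_jar: Bystander: small white jar, 60 mm across, 45 mm high, loose; origin at the middle of its underside.
- hairbrush: Bystander: wooden hairbrush, about 210 mm long, lying bristles down to the left, loose; origin on its underside, x towards the head.
Not all that is in view belongs to the job. Leave any green or pink look-alike of the part that bears lid_grip alone.

How it is judged:
On the way, in this order (a step that is already met when the one before it is completed fails the run):
1. the dial is turned past its off detent to on (value of joint dial above 0.7 rad), for 0.2 s.
2. the lid is fully down in the cup, its lugs through the gaps, not yet turned (z of lid_grip in the frame of collar below 0.025 m and horizontal distance between lid_grip and collar below 0.005 m and angle between lid_grip's own z axis and vertical below 0.06 rad and value of joint lid_switch below 0.35 rad), for 0.1 s.
3. the lid is turned half of the way to the lock (value of joint lid_switch between 0.5 and 0.9 rad), for 0.3 s.
At the end, for the whole second after the job is handed in: The dial is on (past 0.7 rad); the lid lies fully down in the cup (within 4 mm of flush, 5 mm of centre, 0.06 rad of level), turned so that the sprung ring stands still between 0.5 and 0.9 rad, and the fingers still hold it there (all of step 3 and value of joint dial above 0.7 rad and velocity of joint lid_switch between -0.1 and 0.1 rad/s and z of lid_grip in the frame of collar below 0.025 m and horizontal distance between lid_grip and collar below 0.005 m and angle between lid_grip's own z axis and vertical below 0.06 rad and contact force between the fingers and lid above 1 N); the arm keeps its last pose, push and grip.
It fails at once if the lid clicks into the lock (value of joint lid_switch above 1.2 rad).
It fails at once if a bystander is moved by more than 30 mm or the bottle is tipped (distance of any of clip_bowl, scent_bottle, comb, tier_low, tier_high, cream_jar, hairbrush from where it was at the start of the episode above 0.03 m or angle between scent_bottle's own z axis and vertical above 0.5 rad).
It also fails if it takes over 64 s, if anything falls off the work surface, if the arm or the gripper's body presses on something with over 40 N, if the wrist force passes 120 N, or if a joint passes its speed limit or range.

### The arm

A 7-joint arm with a two-finger parallel gripper is mounted at the origin on the work surface. World frame = base frame: x ahead of the robot, y to its left, z up, the work surface at z = 0. Lengths are in m, angles in rad, forces in N, time in s.
With the tool pointing down it reaches from about 0.4 to 0.85 m from the base axis. Payload 10.4 kg.
Tool frame: the origin (TCP) lies on the front face of the gripper's body, between the roots of the fingers; the fingertips stand 73 mm ahead of it and the grasp point (between the pads) lies 54 mm ahead of it; z points along the fingers, y is the line along which they close (so a half turn about z gives the same grasp; the last joint's range is limited). The gripper opens to 85 mm and grips with 20 to 120 N. Pads are 22 mm wide; open, the fingers measure 114 mm over their backs; the gripper's body (76 mm by 85 mm) begins 54 mm behind the grasp point. The pads swing forward as they close: fully open they stand 13 mm farther back than shut.
Start: joints at [-1.147, 0.332, -0.065, 1.46, 0.022, 1.35, -0.088], TCP at [0.27, 0.564, 0.304] pointing down, gripper open.
Joint ranges: [-2.6, 2.6], [-0.5, 2.12], [-1.47, 1.34], [0.16, 2.42], [-1.27, 4.41], [0.06, 2.06], [-2.6, 2.6]. Speed limits (rad/s): [2.22, 2.22, 2.79, 2.79, 3.14, 3.14, 3.14].

### API

Orientations are given as a unit quaternion [x, y, z, w].
In Python, from workcell import manip gives the robot as it stands.
- The arm moves only by the shell command python3 -m jog 'ROWS' [FORCE]. ROWS is JSON, a list of rows, each an object with "grip": the gripper command: -1 is fully open, 1 is shut, values between are in proportion; "slide": the shift along the tool's x, y, z in cm, a list of three; "yaw": the turn about the tool's z in rad. A call has 1 to 8 rows; each row shifts and turns the commanded pose from where the row before left it, along the tool's axes as they then stand; what a row does not reach is not made up. A row lasts 1/10 s, in which the tool goes at most 50 mm and 8.59 degrees, less where a joint would pass 70% of its speed; a pose out of reach is approached as far as the arm can. A call with a gripper value outside its range is refused whole. The fingers move at their own pace and stop on an object; FORCE is the grip in N (left out, the last holds). Time passes only in rows, so rows that do not move let the fingers close. It gives the time, the measured TCP pose, the force, the opening and the grip force at its end, in the units of the state.
- manip.get_obs(): the state, without advancing time (a new reading comes with each control period).
- manip.camera(name): name is "scene" or "top" or "wrist"; returns the picture (420x560x3 uint8, blue, green, red); there is no depth.
- manip.calibration(name): a dict with "vfov" (degrees; the focal length in pixels is half the picture's height over the tangent of half this angle, whatever the lens; pixels are square), "cx", "cy" (the principal point, pixels), "camera_from_world" (4x4, takes a point from world to camera coordinates). Camera axes: x right, y down, z forward; pixel columns grow to the right and rows downward; lengths in m; the calibration is good to about 2 mm. A picture is of the moment at which its call begins: read the wrist's pose just before it. calibration takes no time and is no camera call; for the wrist camera it gives the pose at the moment of the call.
- manip.hand_in(): hands the job in; it is judged then, once.
Trained networks look in the newest picture that a camera, given by its name, has taken for a name from the list of things; names that differ only in an ending like _2 or _b are one class to them, and where a whole thing is asked for, a point or a joint stands for the part that bears it (a point fixed in the world has none). Each returns a list of dicts, best first, with "conf" (0 to 1); they miss things now and then, are a little off and sometimes report something else, mostly with a low value. They report only what shows in the picture. A call takes as long as a camera call. They do not tell look-alikes from the thing itself.
- manip.masks_of(thing, camera): "region" (420x560 bool, what is visible of it) and "centre" ([column, row] in pixels, amid what is visible of it).
The state is a dict: "clock": time; "joint_pos": joint angles; "joint_velocities": joint speeds; "tau": joint torques, N m; "position": TCP position; "ee_rot": TCP orientation; "ft_force": force on the tool from outside, world axes, zero at the start; "torque": the same for the moment, N m; "grip_width": opening from 0.0 (shut) to 1.0 (fully open); "grasp_force": force on a finger pad.
Only numpy, scipy, OpenCV 4.12 (cv2) and the standard library are available. Lean on these libraries where they do the work, as an engineer would, in place of code of your own. Each camera call takes 0.05 s, during which the arm holds its last target. There are 200 camera calls.

## Working session

There is one attempt and no reset: what is moved stays moved. The work goes in short steps, Python scripts to look and compute and a shell command to move; the robot and the scene stay as the last step left them, time stands still between calls to the robot, and variables do not carry over. Pictures are saved under pics/ and viewed, at most 10 in all, crops included, and the job is handed in when it is done.

```bash
mkdir -p pics
cat > h.py <<'E'
import numpy as np, cv2
from workcell import manip
from scipy.spatial.transform import Rotation as R
def cal(n):
    c=manip.calibration(n); f=210/np.tan(np.radians(c['vfov'])/2); return f,c['cx'],c['cy'],np.array(c['camera_from_world'])
def ray(n,uv,z,C=None):
    f,cx,cy,T=C or cal(n); d=T[:3,:3].T@np.array([(uv[0]-cx)/f,(uv[1]-cy)/f,1]); o=-T[:3,:3].T@T[:3,3]
    return o+d*(z-o[2])/d[2]
def proj(n,p,C=None):
    f,cx,cy,T=C or cal(n); q=T[:3,:3]@np.array(p)+T[:3,3]; return [cx+f*q[0]/q[2],cy+f*q[1]/q[2]]
E
python3 - <<'E'
from h import *
for n in ['top','scene']:
    C=cal(n); im=manip.camera(n); cv2.imwrite(f'pics/{n}0.png',im)
    print(n,C[:3],(-C[3][:3,:3].T@C[3][:3,3]).round(3))
    for t,z in [('dial_grip',.08),('lid_grip',.037),('collar',.1),('clip_bowl',.02),('scent_bottle',.07),('comb',0),('tier_high',.08),('cream_jar',.04),('hairbrush',.02)]:
        for m in manip.masks_of(t,n)[:4]: print(t,round(m['conf'],2),np.round(m['centre']),m['region'].sum(),ray(n,m['centre'],z,C).round(3))
o=manip.get_obs(); print(o['clock'],o['position'],o['ee_rot'])
a=cv2.imread('pics/top0.png');b=cv2.imread('pics/scene0.png')
cv2.imwrite('pics/t1.png',cv2.resize(a,(800,600),interpolation=cv2.INTER_CUBIC));cv2.imwrite('pics/s1.png',cv2.resize(b,(800,600),interpolation=cv2.INTER_CUBIC))
E
```

```text
top (np.float64(440.0600991233421), 274.81574841220777, 213.29001247767977) [ 0.421 -0.047  1.347]
dial_grip 0.71 [178. 203.] 190 [0.587 0.196 0.08 ]
lid_grip 0.9 [317. 190.] 777 [ 0.622 -0.215  0.037]
lid_grip 0.9 [345. 282.] 822 [ 0.344 -0.286  0.037]
lid_grip 0.75 [442. 220.] 809 [ 0.521 -0.588  0.037]
lid_grip 0.73 [194. 160.] 198 [0.722 0.154 0.037]
collar 0.62 [204. 207.] 4328 [0.572 0.116 0.1  ]
collar 0.33 [317. 192.] 786 [ 0.606 -0.206  0.1  ]
clip_bowl 0.64 [370. 229.] 1004 [ 0.502 -0.374  0.02 ]
scent_bottle 0.57 [315. 250.] 406 [ 0.443 -0.199  0.07 ]
comb 0.97 [328. 152.] 673 [ 0.748 -0.26   0.   ]
tier_high 0.64 [192. 138.] 2490 [0.777 0.151 0.08 ]
tier_high 0.31 [370. 227.] 1002 [ 0.502 -0.359  0.08 ]
cream_jar 0.57 [262. 151.] 295 [ 0.746 -0.053  0.04 ]
hairbrush 0.91 [102. 252.] 818 [0.455 0.43  0.02 ]
scene (np.float64(456.0256970245272), 277.40720409111924, 213.59497877319876) [ 1.339 -0.877  0.856]
dial_grip 0.63 [334. 192.] 153 [0.592 0.184 0.08 ]
lid_grip 0.74 [242. 221.] 461 [ 0.445 -0.093  0.037]
lid_grip 0.71 [172. 242.] 637 [ 0.37  -0.309  0.037]
lid_grip 0.7 [200. 216.] 408 [ 0.322 -0.163  0.037]
lid_grip 0.7 [113. 321.] 1080 [ 0.525 -0.591  0.037]
collar 0.85 [314. 211.] 3053 [0.634 0.031 0.1  ]
collar 0.45 [325. 258.] 272 [ 0.796 -0.123  0.1  ]
clip_bowl 0.68 [186. 271.] 1002 [ 0.488 -0.35   0.02 ]
scent_bottle 0.79 [216. 233.] 776 [ 0.469 -0.219  0.07 ]
comb 0.9 [267. 308.] 451 [ 0.738 -0.283  0.   ]
comb 0.73 [372. 221.] 1967 [0.721 0.232 0.   ]
comb 0.24 [215. 233.] 820 [ 0.389 -0.16   0.   ]
tier_high 0.78 [374. 221.] 2011 [0.779 0.134 0.08 ]
cream_jar 0.51 [322. 261.] 258 [ 0.753 -0.079  0.04 ]
cream_jar 0.4 [372. 244.] 691 [0.813 0.079 0.04 ]
hairbrush 0.98 [344. 173.] 380 [0.475 0.408 0.02 ]
1.0 [0.27002375 0.5636751  0.30396029] [ 2.21525192e-01  9.75154647e-01  6.37910291e-05 -2.17842221e-06]
```

View pics/t1.png

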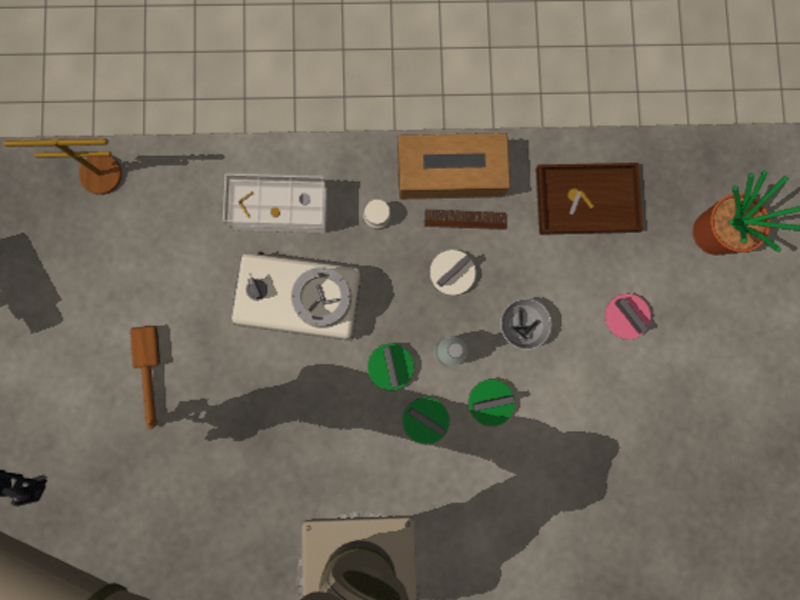

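View pics/s1.png

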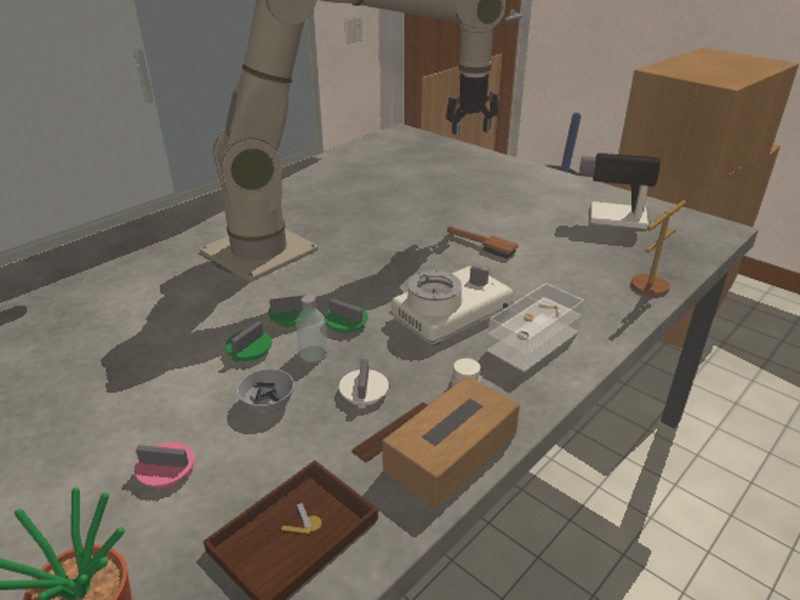

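Top view (800x600): lid look-alikes are green at (390,367), (427,420), (492,402) and pink at (629,317). The white lid is at (453,272), raw pixel (317,190), and is the one described. The polisher's dial is at (257,288) and its cup at (322,297).

Run:
```python
from h import *
a=cv2.imread('pics/top0.png')
p=cv2.resize(a[170:245,160:260],None,fx=5,fy=5,interpolation=cv2.INTER_CUBIC)
l=cv2.resize(a[165:215,292:342],(375,375),interpolation=cv2.INTER_CUBIC)
l=l[:, :295]*1 if 0 else cv2.resize(l,(290,290))
o=np.zeros((375,800,3),np.uint8);o[:,:500]=p;o[:290,505:795]=l
cv2.imwrite('pics/crop1.png',o)
C=cal('top')
print('collar',ray('top',(225.4,207.9),.105,C),'dial',ray('top',(180,201.6),.09,C),'lid',ray('top',(317,190.4),.021,C))
```

```text
collar [0.56662739 0.05610985 0.105     ] dial [0.5898235  0.18664497 0.09      ] lid [ 0.6231406  -0.21666203  0.021     ]
```

View pics/crop1.png

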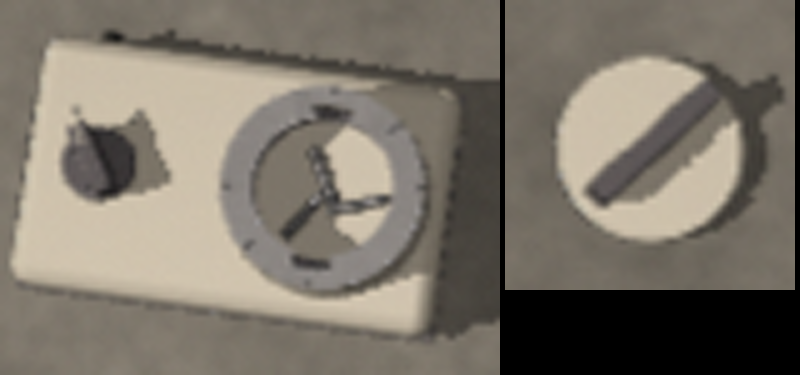

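The crop shows the white lid with a grey bar, matching the description. The cup's gaps are at crop (332,110) and (308,265), so the machine is yawed about -0.17 rad. The dial is at (97,160), and the 133 mm from dial to collar agrees with the given 135 mm. Next I go above the dial.

```bash
python3 -m jog '[{"grip":-1,"slide":[-4,-1.8,0],"yaw":0},{"grip":-1,"slide":[-4,-1.8,0],"yaw":0},{"grip":-1,"slide":[-4,-1.8,0],"yaw":0},{"grip":-1,"slide":[-4,-1.8,0],"yaw":0},{"grip":-1,"slide":[-4,-1.8,0],"yaw":0},{"grip":-1,"slide":[-4,-1.8,0],"yaw":0},{"grip":-1,"slide":[-4,-1.8,0],"yaw":0},{"grip":-1,"slide":[-4,-1.8,0],"yaw":0}]' 60
python3 -m jog '[{"grip":-1,"slide":[-4,-1.8,0],"yaw":0},{"grip":-1,"slide":[-4,-1.8,0],"yaw":0},{"grip":-1,"slide":[-4,-1.8,0],"yaw":0},{"grip":-1,"slide":[0,0,0],"yaw":0},{"grip":-1,"slide":[0,0,0],"yaw":0}]'
python3 - <<'E'
from h import *
o=manip.get_obs();C=cal('wrist'); im=manip.camera('wrist'); cv2.imwrite('pics/w0.png',im)
print(o['clock'],o['position'],o['joint_pos'],(-C[3][:3,:3].T@C[3][:3,3]).round(3),C[3][:3,:3].round(2))
for t,z in [('dial_grip',.09),('collar',.105)]:
    print(t,np.round(proj('wrist',(.59,.187,.09) if t[0]=='d' else (.5666,.056,.105),C)))
    for m in manip.masks_of(t,'wrist')[:3]: print(t,round(m['conf'],2),np.round(m['centre']),m['region'].sum(),ray('wrist',m['centre'],z,C).round(3))
E
```

```text
clock: 1.8
position: [0.4974, 0.294, 0.3042]
ee_rot: [0.222, 0.975, 0.0, 0.0]
ft_force: [1.2, 0.9, -0.2]
grip_width: 1.0
grasp_force: 0.0
clock: 2.3
position: [0.5818, 0.194, 0.3037]
ee_rot: [0.223, 0.975, -0.0, -0.0]
ft_force: [-0.1, 1.3, -0.5]
grip_width: 1.005
grasp_force: 0.0
2.3 [0.58176326 0.19398921 0.3037389 ] [-0.57095496  0.30468697  0.21874418  1.5070091  -0.06697772  1.33743803
  0.77526174] [0.504 0.232 0.373] [[ 0.43  0.9   0.  ]
 [ 0.85 -0.41  0.33]
 [ 0.3  -0.14 -0.94]]
dial_grip [279. 202.]
dial_grip 0.87 [289. 194.] 1754 [0.588 0.198 0.09 ]
collar [135. 245.]
collar 0.82 [210. 200.] 35872 [0.559 0.138 0.105]
```

View pics/w0.png

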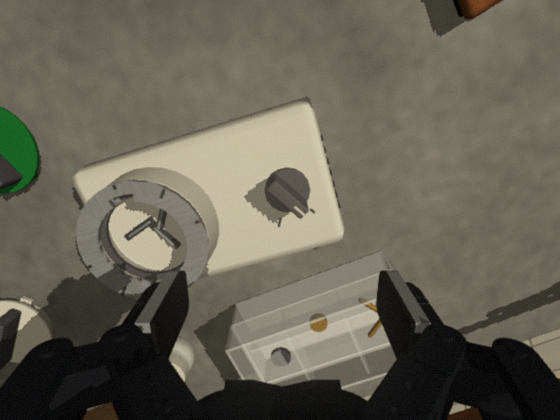

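Run:
```python
from h import *
C=cal('wrist'); print('f',C[:3])
for n,uv,z in [('ring',(145,237),.105),('dialskirt',(288,190),.068)]: print(n,ray('wrist',uv,z,C).round(4))
im=cv2.imread('pics/w0.png')
o=np.zeros((600,800,3),np.uint8)
o[:400,:400]=cv2.resize(im[160:225,255:320],(400,400),interpolation=cv2.INTER_CUBIC)
o[:400,400:]=cv2.resize(im[165:310,70:215],(400,400),interpolation=cv2.INTER_CUBIC)
cv2.imwrite('pics/w0c.png',o[:400])
# clip: mask of ring grey
m=manip.masks_of('collar','wrist')
```

```text
f (np.float64(333.9074324393003), 282.1551411090543, 203.82125727527165)
ring [0.5632 0.0714 0.105 ]
dialskirt [0.5888 0.1993 0.068 ]
```

View pics/w0c.png

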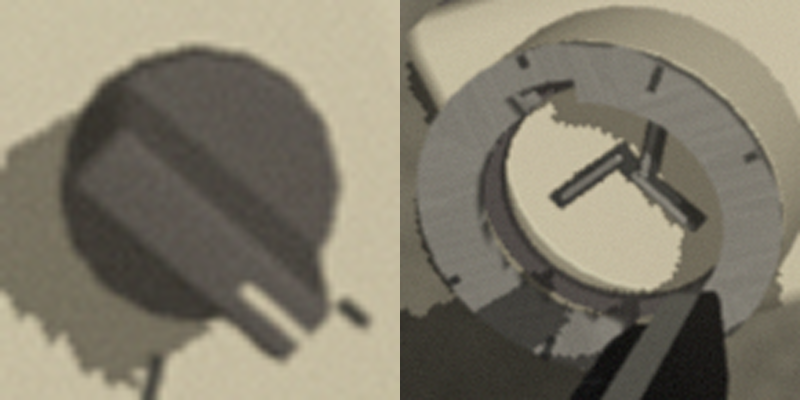

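```bash
cat >> h.py <<'E'
def und(c,s,o): return (c[0]/s+o[0],c[1]/s+o[1])
def tool():
    o=manip.get_obs(); r=R.from_quat(o['ee_rot']); return np.array(o['position']),r.as_matrix(),o
def goto(p,ydir=None):
    "print slide cm to world point p for TCP, and yaw so that tool y lies along angle ydir (mod pi)"
    q,M,o=tool(); d=M.T@(np.array(p)-q)*100
    s=''
    if ydir is not None:
        a=np.arctan2(M[1,1],M[0,1]); w=(a-ydir+np.pi/2)%np.pi-np.pi/2; s='yaw %.3f (or %.3f) j7 %.2f'%(w,w-np.sign(w)*np.pi,o['joint_pos'][6])
    print('pos',q.round(4),'yang',np.arctan2(M[1,1],M[0,1]).round(3),'slide',d.round(2),s)
E
python3 - <<'E'
from h import *
C=cal('wrist'); s=400/65
A=ray('wrist',und((105,157),s,(255,160)),.097,C);B=ray('wrist',und((303,332),s,(255,160)),.097,C)
print(A,B,np.hypot(*(B-A)[:2]),(A+B)/2); a=np.arctan2(*(B-A)[1::-1]);print('bar ang',a)
s=400/145
G=ray('wrist',und((545,95),s,(70-400/s,165)),.105,C)
c=ray('wrist',und((600,196),s,(70-400/s,165)),.105,C);print(c,G)
goto((.589,.199,.25),a+np.pi/2)
E
```

```text
[0.5710906  0.19188732 0.097     ] [0.60686539 0.20610734 0.097     ] 0.038497333672488004 [0.588978   0.19899733 0.097     ]
bar ang 0.3783381539551762
[0.56154693 0.06990688 0.105     ] [0.52563926 0.07351343 0.105     ]
pos [0.5806 0.1965 0.304 ] yang 1.126 slide [-0.66  0.58  5.4 ] yaw -0.823 (or 2.319) j7 0.78
```

The dial's bar is 38.5 mm long as measured, at (0.589, 0.199) and 0.378 rad. Its white pointer faces away from the robot, and the skirt and bar centres agree. Align and descend.

```bash
python3 -m jog '[{"grip":-1,"slide":[-0.7,0.6,0],"yaw":0},{"grip":-1,"slide":[0,0,1.5],"yaw":-0.137},{"grip":-1,"slide":[0,0,1.5],"yaw":-0.137},{"grip":-1,"slide":[0,0,1.5],"yaw":-0.137},{"grip":-1,"slide":[0,0,1.5],"yaw":-0.137},{"grip":-1,"slide":[0,0,1.5],"yaw":-0.137},{"grip":-1,"slide":[0,0,1.5],"yaw":-0.137},{"grip":-1,"slide":[0,0,0],"yaw":0}]'
python3 -c "
from h import *
goto((.589,.199,.147),.378+np.pi/2)"
```

```text
clock: 3.3
position: [0.5895, 0.1977, 0.2118]
ee_rot: [-0.188, 0.982, -0.0, -0.002]
ft_force: [0.4, -0.1, -0.2]
grip_width: 1.006
grasp_force: 0.0
pos [0.5895 0.1977 0.2118] yang 1.949 slide [-0.03  0.14  6.48] yaw 0.000 (or -3.141) j7 1.58
```

```bash
python3 -m jog '[{"grip":-1,"slide":[0,0.1,2.2],"yaw":0},{"grip":-1,"slide":[0,0,2.2],"yaw":0},{"grip":-1,"slide":[0,0,2],"yaw":0},{"grip":1,"slide":[0,0,0],"yaw":0},{"grip":1,"slide":[0,0,0],"yaw":0},{"grip":1,"slide":[0,0,0],"yaw":0},{"grip":1,"slide":[0,0,0],"yaw":0},{"grip":1,"slide":[0,0,0],"yaw":0}]' 40
python3 -m jog '[{"grip":1,"slide":[0,0,0],"yaw":0},{"grip":1,"slide":[0,0,0],"yaw":0},{"grip":1,"slide":[0,0,0],"yaw":0}]'
python3 -c "
from h import *
goto((.589,.199,.147),.378+np.pi/2)"
```

```text
clock: 4.1
position: [0.5914, 0.1958, 0.1514]
ee_rot: [-0.186, 0.983, -0.002, 0.001]
ft_force: [7.6, -23.0, 1.9]
grip_width: 0.143
grasp_force: 11.3
clock: 4.4
position: [0.5917, 0.1951, 0.1515]
ee_rot: [-0.185, 0.983, -0.002, 0.001]
ft_force: [2.1, -10.1, 5.6]
grip_width: 0.132
grasp_force: 43.2
pos [0.5917 0.1951 0.1515] yang 1.943 slide [0.11 0.46 0.44] yaw -0.006 (or 3.135) j7 1.58
```

```bash
python3 -m jog '[{"grip":1,"slide":[0,-0.2,0],"yaw":0},{"grip":1,"slide":[0,0,0],"yaw":0.14},{"grip":1,"slide":[0,0,0],"yaw":0.14},{"grip":1,"slide":[0,0,0],"yaw":0.14},{"grip":1,"slide":[0,0,0],"yaw":0.14},{"grip":1,"slide":[0,0,0],"yaw":0.14},{"grip":1,"slide":[0,0,0],"yaw":0.14},{"grip":1,"slide":[0,0,0],"yaw":0.14}]'
python3 -m jog '[{"grip":1,"slide":[0,0,0],"yaw":0.0},{"grip":1,"slide":[0,0,0],"yaw":0},{"grip":1,"slide":[0,0,0],"yaw":0},{"grip":1,"slide":[0,0,0],"yaw":0}]'
python3 -c "
from h import *
goto((.589,.199,.147),.378-1.05+np.pi/2);print(tool()[2]['torque'])"
```

```text
clock: 5.2
position: [0.5918, 0.1944, 0.1515]
ee_rot: [0.302, 0.953, -0.0, 0.001]
ft_force: [1.0, -6.6, 6.7]
grip_width: 0.13
grasp_force: 43.3
clock: 5.6
position: [0.5918, 0.1944, 0.1515]
ee_rot: [0.299, 0.954, -0.0, 0.001]
ft_force: [0.6, -5.5, 6.3]
grip_width: 0.131
grasp_force: 43.4
pos [0.5918 0.1944 0.1515] yang 0.964 slide [0.49 0.22 0.44] yaw 0.065 (or -3.077) j7 0.67
[-1.42645734 -0.05379051  0.01383336]
```

```bash
python3 -m jog '[{"grip":-1,"slide":[0,0,0],"yaw":0},{"grip":-1,"slide":[0,0,0],"yaw":0},{"grip":-1,"slide":[0,0,0],"yaw":0},{"grip":-1,"slide":[0,0,-3],"yaw":0},{"grip":-1,"slide":[0,0,-4],"yaw":0},{"grip":-1,"slide":[0,0,-4],"yaw":0},{"grip":-1,"slide":[0,0,-4],"yaw":0},{"grip":-1,"slide":[0,0,0],"yaw":0}]'
python3 - <<'E'
from h import *
o=manip.get_obs();C=cal('wrist'); im=manip.camera('wrist'); cv2.imwrite('pics/w1.png',im)
m=manip.masks_of('collar','wrist'); print([(x['conf'],x['centre'],x['region'].sum()) for x in m])
print(proj('wrist',(.592,.194,.09),C),proj('wrist',(.565,.062,.105),C),proj('wrist',(.622,-.217,.03),C))
goto((.622,-.217,.30),.752)
E
```

```text
clock: 6.4
position: [0.5923, 0.1972, 0.3063]
ee_rot: [0.298, 0.955, 0.003, 0.003]
ft_force: [0.0, 0.4, -0.6]
grip_width: 1.001
grasp_force: 0.0
[(0.94, [210.7, 201.4], np.int64(34567))]
[np.float64(276.89711159813106), np.float64(190.25615724269693)] [np.float64(139.43426059630372), np.float64(251.7011006793125)] [np.float64(33.616468280949476), np.float64(365.6791946070153)]
pos [0.5907 0.1968 0.3007] yang 0.966 slide [-2.609e+01 -3.228e+01  3.000e-02] yaw 0.214 (or -2.927) j7 0.64
```

View pics/w1.png

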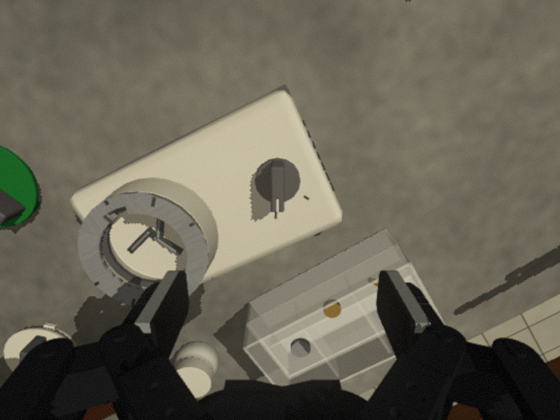

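The dial's pointer is now at "on", with the skirt at (277,181) and the pointer straight down in the picture; the cup rim is at about (146,245). Now to the white lid.

```bash
python3 -m jog '[{"grip":-1,"slide":[-2.6,-3.2,0],"yaw":0},{"grip":-1,"slide":[-2.6,-3.2,0],"yaw":0},{"grip":-1,"slide":[-2.6,-3.2,0],"yaw":0},{"grip":-1,"slide":[-2.6,-3.2,0],"yaw":0},{"grip":-1,"slide":[-2.6,-3.2,0],"yaw":0},{"grip":-1,"slide":[-2.6,-3.2,0],"yaw":0},{"grip":-1,"slide":[-2.6,-3.2,0],"yaw":0},{"grip":-1,"slide":[-2.6,-3.2,0],"yaw":0}]'
python3 -m jog '[{"grip":-1,"slide":[-2.6,-3.2,0],"yaw":0},{"grip":-1,"slide":[-2.6,-3.2,0],"yaw":0},{"grip":-1,"slide":[0,0,2],"yaw":0.11},{"grip":-1,"slide":[0,0,2],"yaw":0.11},{"grip":-1,"slide":[0,0,2],"yaw":0},{"grip":-1,"slide":[0,0,0],"yaw":0},{"grip":-1,"slide":[0,0,0],"yaw":0},{"grip":-1,"slide":[0,0,0],"yaw":0}]'
python3 - <<'E'
from h import *
o=manip.get_obs();C=cal('wrist'); im=manip.camera('wrist'); cv2.imwrite('pics/w2.png',im)
for m in manip.masks_of('lid_grip','wrist')[:3]:
    print(m['conf'],m['centre'],m['region'].sum()); 
    g=im.copy(); r=m['region']; ys,xs=np.nonzero(r)
    # white disc vs dark bar inside region
    v=im.max(2); dark=r&(v<110)
    pts=np.argwhere(dark)[:,::-1].astype(np.float32)
    print('bbox',xs.min(),xs.max(),ys.min(),ys.max(),'dark',len(pts),cv2.minAreaRect(pts) if len(pts)>5 else '')
print(proj('wrist',(.622,-.217,.053),C)); goto((.622,-.217,.098),.752)
E
```

```text
clock: 7.3
position: [0.6156, -0.1337, 0.2982]
ee_rot: [0.298, 0.955, -0.0, -0.001]
ft_force: [0.9, 0.1, -0.2]
grip_width: 1.001
grasp_force: 0.0
clock: 8.1
position: [0.6228, -0.2147, 0.2407]
ee_rot: [0.401, 0.916, 0.0, 0.0]
ft_force: [-0.3, -0.4, 0.3]
grip_width: 0.999
grasp_force: 0.0
0.81 [283.8, 185.1] 9002
bbox 229 337 132 243 dark 420 ((282.6392517089844, 192.5314483642578), (18.027463912963867, 101.09201049804688), 0.8425242304801941)
0.81 [11.5, 349.5] 1112
bbox 0 30 325 386 dark 412 ((15.0, 357.0), (58.0, 30.0), 90.0)
0.67 [9.1, 38.2] 1311
bbox 0 24 0 77 dark 244 ((15.6605863571167, 51.058387756347656), (12.388184547424316, 59.46328353881836), 19.983108520507812)
[np.float64(279.55327507038277), np.float64(201.00758910446447)]
pos [ 0.6228 -0.2147  0.2409] yang 0.746 slide [-0.09 -0.23 14.29] yaw -0.006 (or 3.136) j7 1.17
```

View pics/w2.png

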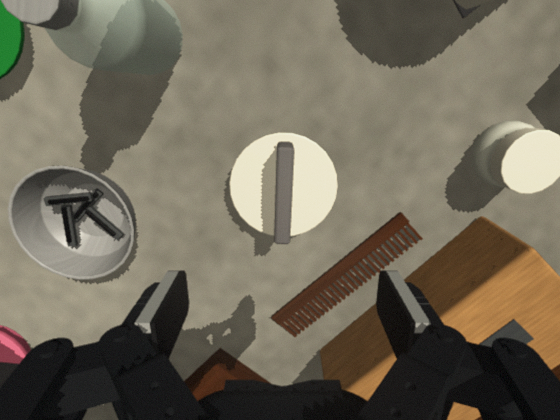

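Run:
```python
from h import *
C=cal('wrist')
A=ray('wrist',(286,144),.053,C);B=ray('wrist',(282,242),.053,C);D=ray('wrist',(283.5,185),.021,C)
print(A,B,np.hypot(*(B-A)[:2]),(A+B)/2,D); d=B-A;a=np.arctan2(d[1],d[0]);print(a)
goto([*((A+B)/2)[:2],.098],a+np.pi/2)
```

```text
[ 0.59456735 -0.17971826  0.053     ] [ 0.64863736 -0.24279078  0.053     ] 0.08307652581348811 [ 0.62160235 -0.21125452  0.053     ] [ 0.62177361 -0.21164859  0.021     ]
-0.862098324417978
pos [ 0.6228 -0.2147  0.2409] yang 0.746 slide [ 0.36  0.13 14.29] yaw 0.038 (or -3.104) j7 1.17
```

Bar ends at (286,144) and (282,242) give 83 mm (84 given), so this is the lid and the tool is already over it. The green and pink ones are out at the picture's left edge. Descend and grip.

```bash
python3 -m jog '[{"grip":-1,"slide":[0,0,3],"yaw":0.04},{"grip":-1,"slide":[0,0,3],"yaw":0},{"grip":-1,"slide":[0,0,3],"yaw":0},{"grip":-1,"slide":[0,0,3],"yaw":0},{"grip":-1,"slide":[0,0,2],"yaw":0},{"grip":-1,"slide":[0,0,0],"yaw":0},{"grip":-1,"slide":[0,0,0],"yaw":0},{"grip":-1,"slide":[0,0,0],"yaw":0}]'
python3 -m jog '[{"grip":1,"slide":[0,0,0],"yaw":0},{"grip":1,"slide":[0,0,0],"yaw":0},{"grip":1,"slide":[0,0,0],"yaw":0},{"grip":1,"slide":[0,0,0],"yaw":0},{"grip":1,"slide":[0,0,0],"yaw":0},{"grip":1,"slide":[0,0,0],"yaw":0},{"grip":1,"slide":[0,0,0],"yaw":0},{"grip":1,"slide":[0,0,0],"yaw":0}]' 60
```

```text
clock: 9.0
position: [0.6235, -0.215, 0.1019]
ee_rot: [0.419, 0.908, 0.0, 0.001]
ft_force: [-0.0, -0.3, 0.9]
grip_width: 0.996
grasp_force: 0.0
clock: 9.8
position: [0.6227, -0.2147, 0.1001]
ee_rot: [0.419, 0.908, 0.0, 0.0]
ft_force: [-0.0, -0.3, 4.7]
grip_width: 0.155
grasp_force: 59.2
```

Gripped (13 mm). Lift and turn the bar towards the gap axis.

```bash
python3 -m jog '[{"grip":1,"slide":[0,0,-3],"yaw":0},{"grip":1,"slide":[0,0,-4],"yaw":-0.14},{"grip":1,"slide":[0,0,-4],"yaw":-0.14},{"grip":1,"slide":[0,0,-4],"yaw":-0.14},{"grip":1,"slide":[0,0,-3],"yaw":-0.14},{"grip":1,"slide":[0,0,0],"yaw":-0.14},{"grip":1,"slide":[0,0,0],"yaw":0},{"grip":1,"slide":[0,0,0],"yaw":0}]'
python3 - <<'E'
from h import *
goto((.66,.05,.28),-.15+np.pi/2)
E
```

```text
clock: 10.6
position: [0.622, -0.2144, 0.2786]
ee_rot: [0.084, 0.996, 0.0, -0.001]
ft_force: [0.3, 0.5, -2.4]
grip_width: 0.145
grasp_force: 58.8
pos [ 0.622  -0.2144  0.2786] yang 1.402 slide [ 0.7  26.7  -0.13] yaw -0.019 (or 3.123) j7 1.78
```

```bash
python3 -m jog '[{"grip":1,"slide":[0.1,3.8,0],"yaw":0},{"grip":1,"slide":[0.1,3.8,0],"yaw":0},{"grip":1,"slide":[0.1,3.8,0],"yaw":0},{"grip":1,"slide":[0.1,3.8,0],"yaw":0},{"grip":1,"slide":[0.1,3.8,0],"yaw":0},{"grip":1,"slide":[0.1,3.8,0],"yaw":0},{"grip":1,"slide":[0.1,3.8,0],"yaw":0},{"grip":1,"slide":[0,0,0],"yaw":0}]'
python3 -m jog '[{"grip":1,"slide":[0,0,0],"yaw":0},{"grip":1,"slide":[0,0,0],"yaw":0},{"grip":1,"slide":[0,0,0],"yaw":0}]'
python3 - <<'E'
from h import *
C=cal('wrist'); im=manip.camera('wrist'); cv2.imwrite('pics/w3.png',im)
cv2.imwrite('pics/w3b.png',cv2.resize(im,(800,600),interpolation=cv2.INTER_CUBIC))
goto((.66,.05,.28),-.15+np.pi/2)
print(proj('wrist',(.564,.062,.105),C))
for t in ('collar','lid_grip'):
  for m in manip.masks_of(t,'wrist')[:2]: ys,xs=np.nonzero(m['region']);print(t,m['conf'],m['centre'],xs.min(),xs.max(),ys.min(),ys.max())
E
```

```text
clock: 11.4
position: [0.6588, 0.057, 0.2778]
ee_rot: [0.08, 0.997, 0.002, -0.002]
ft_force: [-0.8, 0.3, -1.4]
grip_width: 0.154
grasp_force: 58.9
clock: 11.7
position: [0.6591, 0.0473, 0.2796]
ee_rot: [0.084, 0.996, -0.0, -0.0]
ft_force: [0.3, -0.1, -1.8]
grip_width: 0.153
grasp_force: 58.9
pos [0.6591 0.0475 0.2797] yang 1.403 slide [-0.04  0.27 -0.03] yaw -0.018 (or 3.124) j7 1.35
[np.float64(279.37247537444983), np.float64(71.59572316902282)]
collar 0.68 [344.2, 78.6] 194 509 0 170
collar 0.55 [456.4, 75.6] 421 492 47 108
lid_grip 0.88 [282.6, 246.8] 187 378 170 380
```

View pics/w3b.png

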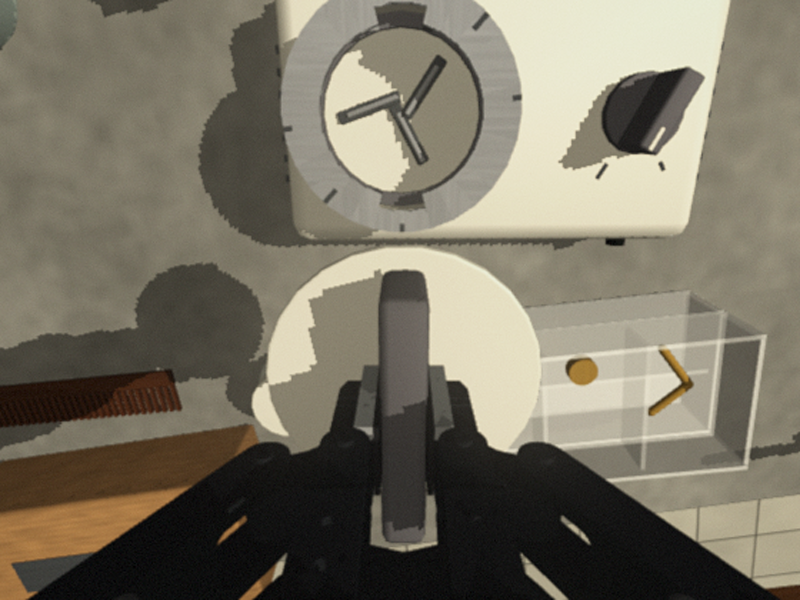

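The lid bar is at (407,272)-(404,543) and hangs straight. The cup's gaps are at (402,12) and (404,200), with the rim from column 282 to 521, so bar and gap axis look nearly parallel.

Run:
```python
from h import *
C=cal('wrist'); q,M,o=tool()
def T(uv,z):
    p=ray('wrist',np.array(uv)/1.42857,z,C); return ((M.T@(p-q))*1000).round(1)[:2]
print('tool-frame mm')
for n,uv in dict(outL=(282,110),outR=(521,100),outB=(402,233),inL=(321,108),inR=(482,108),inT=(402,26),inB=(402,193),gapTL=(376,6),gapTR=(427,6),gapBL=(381,206),gapBR=(425,206),half1=(481,20),half2=(331,196),lock1=(517,98),lock2=(288,128),openB=(402,228)).items(): print(n,T(uv,.105))
for n,uv,z in [('barF',(407,272),.2327),('barB',(404,543),.2327),('discL',(267,370),.2006),('discR',(541,370),.2006),('discF',(403,247),.2006)]: print(n,T(uv,z))
```

```text
tool-frame mm
outL [ 92.7 -57.3]
outR [97.1 56.7]
outB [32.9  0. ]
inL [ 93.6 -38.6]
inR [93.6 38.4]
inT [128.3   0.2]
inB [53.4  0.1]
gapTL [136.3 -11.5]
gapTR [136.3  11.4]
gapBL [ 46.9 -10.7]
gapBR [46.9 11.8]
half1 [130.7  35.9]
half2 [ 51.9 -35.9]
lock1 [98.  54.7]
lock2 [ 84.6 -55.1]
openB [35.5  0. ]
barF [50.6  1.6]
barB [-39.1   0.8]
discL [  5. -47.]
discR [ 5.  48.8]
discF [49.2  0.6]
```

Relative to the lid, the cup is about 87 mm along tool x and -1 mm along y, and the angle is already right within 0.015 rad. The dial axis (felt in the grip) plus 135 mm gives the same cup position. Go over and lower to just above the rim.

```bash
python3 -m jog '[{"grip":1,"slide":[3,0,0],"yaw":0},{"grip":1,"slide":[3,0,0],"yaw":0},{"grip":1,"slide":[2.7,-0.1,0],"yaw":0},{"grip":1,"slide":[0,0,2],"yaw":-0.01},{"grip":1,"slide":[0,0,2],"yaw":0},{"grip":1,"slide":[0,0,2],"yaw":0},{"grip":1,"slide":[0,0,0.8],"yaw":0},{"grip":1,"slide":[0,0,0],"yaw":0}]'
python3 -m jog '[{"grip":1,"slide":[0,0,0],"yaw":0},{"grip":1,"slide":[0,0,0],"yaw":0},{"grip":1,"slide":[0,0,0],"yaw":0}]'
python3 - <<'E'
from h import *
goto((.5705,.061,.189),1.408); print(tool()[2]['ft_force'],tool()[2]['torque'])
E
```

```text
clock: 12.65
position: [0.5728, 0.0619, 0.2111]
ee_rot: [0.078, 0.997, -0.0, -0.001]
ft_force: [-0.4, 0.2, -1.8]
grip_width: 0.148
grasp_force: 58.9
clock: 12.95
position: [0.5737, 0.0622, 0.2128]
ee_rot: [0.077, 0.997, 0.0, 0.001]
ft_force: [0.5, 0.7, -2.4]
grip_width: 0.15
grasp_force: 58.9
pos [0.5737 0.0622 0.2128] yang 1.416 slide [ 0.3  -0.17  2.38] yaw 0.008 (or -3.134) j7 1.30
[ 0.48226347  0.69043316 -2.36698034] [-0.02441403 -0.02578063  0.06234336]
```

```bash
python3 -m jog '[{"grip":1,"slide":[0,0,0.4],"yaw":0},{"grip":1,"slide":[0,0,0.4],"yaw":0},{"grip":1,"slide":[0,0,0.4],"yaw":0},{"grip":1,"slide":[0,0,0],"yaw":0},{"grip":1,"slide":[0,0,0],"yaw":0}]'
python3 -c "
from h import *
q,M,o=tool();print(q,M.T@o['ft_force'],M.T@o['torque'])"
```

```text
clock: 13.45
position: [0.5733, 0.0618, 0.2041]
ee_rot: [0.078, 0.997, 0.001, 0.001]
ft_force: [-21.6, -3.0, 39.9]
grip_width: 0.151
grasp_force: 65.2
[0.57332039 0.06183422 0.2041373 ] [ 20.81102252  -6.24714101 -39.8813305 ] [ 1.15490021  4.00816612 -0.01335728]
```

The push (tool +x 20 N, -y 6 N) and the moment put the contact on the far edge of the plug, so I shift towards +x and a little -y.

```bash
python3 -m jog '[{"grip":1,"slide":[0,0,-0.3],"yaw":0},{"grip":1,"slide":[0.3,-0.1,0],"yaw":0},{"grip":1,"slide":[0,0,0.1],"yaw":0},{"grip":1,"slide":[0,0,0.2],"yaw":0},{"grip":1,"slide":[0,0,0],"yaw":0},{"grip":1,"slide":[0,0,0],"yaw":0}]'
python3 -c "
from h import *
q,M,o=tool();print(q,M.T@o['ft_force'],M.T@o['torque'])"
```

```text
clock: 14.05
position: [0.5696, 0.0616, 0.199]
ee_rot: [0.077, 0.997, -0.0, -0.001]
ft_force: [-0.3, 0.4, -2.9]
grip_width: 0.149
grasp_force: 59.5
[0.56957002 0.06163881 0.19899774] [0.36878529 0.35490057 2.89997203] [-0.00823132  0.03887775  0.01082573]
```

In, and free of force, 6 mm deep. Continue down.

```bash
python3 -m jog '[{"grip":1,"slide":[0,0,0.3],"yaw":0},{"grip":1,"slide":[0,0,0.3],"yaw":0},{"grip":1,"slide":[0,0,0],"yaw":0},{"grip":1,"slide":[0,0,0],"yaw":0}]'
python3 -c "
from h import *
q,M,o=tool();print(q,M.T@o['ft_force'],M.T@o['torque'])"
```

```text
clock: 14.45
position: [0.57, 0.0617, 0.1936]
ee_rot: [0.077, 0.997, -0.0, -0.0]
ft_force: [-0.0, -0.1, -1.9]
grip_width: 0.15
grasp_force: 59.5
[0.57001452 0.06166638 0.19358557] [ 0.02203556 -0.09159948  1.90226206] [0.04636409 0.00720166 0.00860836]
```

```bash
python3 -m jog '[{"grip":1,"slide":[0,0,0.3],"yaw":0},{"grip":1,"slide":[0,0,0.2],"yaw":0},{"grip":1,"slide":[0,0,0],"yaw":0},{"grip":1,"slide":[0,0,0],"yaw":0}]'
python3 -c "
from h import *
q,M,o=tool();print(q,M.T@o['ft_force'],M.T@o['torque'])"
```

```text
clock: 14.85
position: [0.5702, 0.0617, 0.1891]
ee_rot: [0.077, 0.997, 0.0, 0.0]
ft_force: [-1.0, -0.4, 2.0]
grip_width: 0.148
grasp_force: 60.0
[0.57022659 0.06170891 0.18912077] [ 0.90475496 -0.59109679 -2.05018377] [0.19411468 0.31315367 0.01760672]
```

Seated (TCP at 0.189 as computed, contact just felt). Press slightly, hold for step 2, then turn half-way in small steps.

```bash
python3 -m jog '[{"grip":1,"slide":[0,0,0.06],"yaw":0},{"grip":1,"slide":[0,0,0],"yaw":0},{"grip":1,"slide":[0,0,0],"yaw":0},{"grip":1,"slide":[0,-0.03,0],"yaw":0.1},{"grip":1,"slide":[0,-0.03,0],"yaw":0.1},{"grip":1,"slide":[0,-0.03,0],"yaw":0.1},{"grip":1,"slide":[0,0,0],"yaw":0}, {"grip":1,"slide":[0,0,0],"yaw":0}]'
python3 -c "
from h import *
q,M,o=tool();print(q,M.T@o['ft_force'],M.T@o['torque'],np.arctan2(M[1,1],M[0,1]))"
```

```text
clock: 15.65
position: [0.5704, 0.0608, 0.189]
ee_rot: [0.225, 0.974, 0.0, 0.001]
ft_force: [-0.9, -0.6, 7.0]
grip_width: 0.154
grasp_force: 60.6
[0.57040808 0.06080311 0.18904997] [ 0.52866132 -0.90271177 -7.03579854] [0.45469558 0.19246171 0.06112887] 1.116546278595226
```

```bash
python3 -m jog '[{"grip":1,"slide":[0,-0.03,0],"yaw":0.1},{"grip":1,"slide":[0,-0.03,0],"yaw":0.1},{"grip":1,"slide":[0,-0.03,0],"yaw":0.1},{"grip":1,"slide":[0,-0.03,0],"yaw":0.1},{"grip":1,"slide":[0,-0.03,0],"yaw":0.07},{"grip":1,"slide":[0,0,0],"yaw":0},{"grip":1,"slide":[0,0,0],"yaw":0},{"grip":1,"slide":[0,0,0],"yaw":0}]'
python3 - <<'E'
from h import *
q,M,o=tool();print(q,M.T@o['ft_force'],M.T@o['torque'],np.arctan2(M[1,1],M[0,1]),o['joint_velocities'])
a=manip.camera('wrist');cv2.imwrite('pics/w4.png',a)
b=manip.camera('top');cv2.imwrite('pics/t4.png',b)
o=np.zeros((420,800,3),np.uint8);o[:,:420]=a[:,70:490];o[:380,420:]=cv2.resize(b[160:255,160:255],(380,380),interpolation=cv2.INTER_CUBIC);cv2.imwrite('pics/f.png',o)
E
```

```text
clock: 16.45
position: [0.5698, 0.0603, 0.1891]
ee_rot: [0.445, 0.896, 0.001, 0.001]
ft_force: [2.4, 2.2, 5.7]
grip_width: 0.15
grasp_force: 60.5
[0.56984369 0.06025721 0.18911863] [ 0.33378937  3.26961333 -5.686213  ] [-0.45722776  0.12677918 -0.04025962] 0.6493410054268265 [-1.01166969e-04 -1.00956282e-04  4.89661163e-05  1.04323303e-03
 -1.24197131e-03  1.04444152e-03 -2.69267120e-04]
```

View pics/f.png

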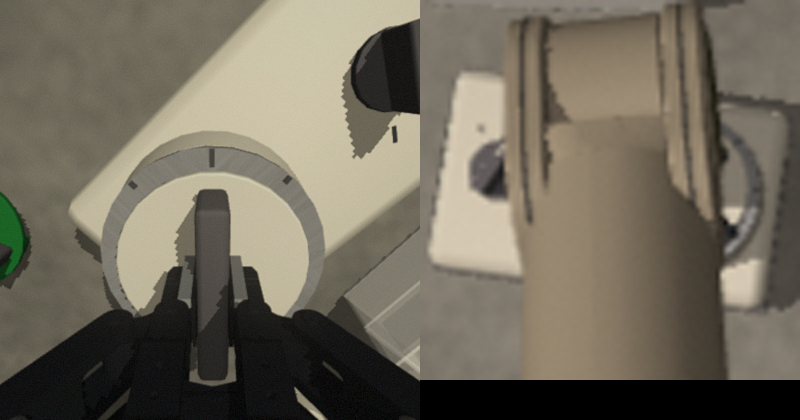

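The picture shows the lid disc flush inside the rim. Its bar (212,195)-(212,375) points at the long half mark at (211,157), with the open mark at (133,184) and the lock mark at (287,180) evenly to the sides. The grip is at 60 N and the arm is still, so I hand in.

```bash
python3 -c "
from workcell import manip
print(manip.hand_in())"
```

```text
the job is handed in; nothing more can be done
None
```

I handed the job in at about 16.5 s of the 64 s. The dial is on, and the lid is fully down, turned to the long half-way mark and still held there at about 60 N. The hand-in gave no verdict.

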